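# Clear the weight and hold the tester's guard open

## Robot

A 6-joint arm with a two-finger parallel gripper is mounted at the origin on the work surface. World frame = base frame: x ahead of the robot, y to its left, z up, the work surface at z = 0. Lengths are in m, angles in rad, forces in N, time in s.
With the tool pointing down it reaches from about 0.35 to 0.975 m from the base axis. Payload 4.9 kg.
Tool frame: the origin (TCP) lies midway between the tips of the shut fingers; the grasp point (between the pads) lies 19 mm behind it; z points along the fingers, y is the direction in which the jaws open and shut (so a half turn about z gives the same grasp; the last joint's range is limited). The gripper opens to 85 mm and grips with 20 to 120 N. Pads are 22 mm wide; open, the fingers measure 114 mm over their backs; the gripper's body (76 mm by 85 mm) begins 54 mm behind the grasp point. The pads swing forward as they close: fully open they stand 13 mm farther back than shut.
Start: joints at [-1.369, 0.053, 1.613, -0, 1.476, -0.119], TCP at [0.197, -0.593, 0.231] pointing down, gripper open.
Joint ranges: [-3.01, 3.01], [-1.01, 2.22], [0.06, 2.58], [-1.02, 4.17], [0.09, 2.62], [-3.14, 3.14]. Speed limits (rad/s): [2.57, 2.57, 3.14, 3.14, 3.14, 3.14].

## Interface

Orientations are given as a rotation vector (axis times angle).
In Python, from station import ctrl gives the robot as it stands.
- The arm moves only by the shell command python3 -m jog 'ROWS' [FORCE]. ROWS is JSON, one flat list of numbers, 7 for each row, row after row: the opening, from 0 (shut) to 1 (fully open), then the shift along the tool's x, y, z in m, then the turn, a rotation vector about the tool's x, y, z in degrees. A call has 1 to 10 rows; each row shifts and turns the commanded pose from where the row before left it, along the tool's axes as they then stand; what a row does not reach is not made up. A row lasts 1/8 s, in which the tool goes at most 62.5 mm and 10.7 degrees, less where a joint would pass 70% of its speed; a pose out of reach is approached as far as the arm can. A call with a gripper value outside its range is refused whole. The fingers move at their own pace and stop on an object; FORCE is the grip in N (left out, the last holds). Time passes only in rows, so rows that do not move let the fingers close. It gives the time, the measured TCP pose, the force and the opening at its end, in the units of the state.
- ctrl.get_obs(): the state, without advancing time (a new reading comes with each control period).
- ctrl.get_image(name): name is "scene" or "top"; returns a dict with "image" (384x512x3 uint8, blue, green, red), "camera_matrix" (3x3 intrinsics, pixels), "rvec" (rotation vector, rad) and "tvec" (3), from world to camera coordinates, as OpenCV has them. Camera axes: x right, y down, z forward; pixel columns grow to the right and rows downward; lengths in m; the calibration is good to about 2 mm. A picture is of the moment at which its call begins. There is no depth.
- ctrl.finish_job(): hands the job in, once; it reports no verdict.
Trained networks look in a picture, given as the dict that the camera call returned (one of the last four; its "shot" number tells which), for a name from the list of things; names that differ only in an ending like _2 or _b are one class to them, and where a whole thing is asked for, a point or a joint stands for the part that bears it (a point fixed in the world has none). Each returns a list of dicts, best first, with "p" (0 to 1); they miss things now and then, are a little off and sometimes report something else, mostly with a low value. They report only what shows in the picture. A call takes as long as a camera call. They do not tell look-alikes from the thing itself.
- ctrl.boxes_of(target, picture): "box" ([centre column, centre row, width, height] in pixels, round what is visible of it).
The state is a dict: "t": time; "q": joint angles; "dq": joint speeds; "effort": joint torques, N m; "tool_pos": TCP position; "tool_rot": TCP orientation; "contact_force": force on the tool from outside, world axes, zero at the start; "wrist_torque": the same for the moment, N m; "opening": finger opening in m.
Only numpy, scipy, OpenCV 4.12 (cv2) and the standard library are available. Lean on these libraries where they do the work, as an engineer would, in place of code of your own. Each camera call takes 0.05 s, during which the arm holds its last target. There are 200 camera calls.

## Task

The wear tester's guard has to be held open so that the strip under it can be inspected. First lift the necked retaining weight up off its post and set it down upright in the empty steel tray, without dropping it and with the guard still shut; then take the guard by its knob, raise it to 45 degrees and finish while still holding it there, because it springs shut if let go. Leave the jar, the small disc and the brush where they are.

Things in the scene. Friction and masses are not known exactly. Their poses are not given: they have to be found in the camera images.
- tester: Low bench machine, fixed: silver base 305 long (its x axis) x 150 wide, deck top 65 above the bench. Origin on the bench under the middle of the deck area; +x of the tester points away from the robot (turned by up to 0.35 rad), z up. At its -x end a fixed steel post, diameter 14, stands at tester x = -110, y = 0; its round top is 114 above the bench. At its +x end (x = 80 to 165) is a grey motor housing whose top is 115 above the bench, with a silver head on it up to 145.
- weight: Steel retaining weight of about 0.4 kg (0.28 to 0.56 kg), bored through, like a stubby spool: flange diameter 60, 14 thick; above it a round neck of diameter 34 from 14 to 54 above the underside. Bore diameter 20. Origin at the centre of its underside, z up along the bore. At the start it sits over the post, its underside resting on the guard's forked tongue 76 above the bench; the post reaches 38 up into it. Take it by the neck, about 38 above its underside.
- tray: Shallow dark steel tray, fixed, 120 x 120 x 18 high outside, walls 4. Left or right of the tester. Origin at the centre of its underside.
- tray_in (a point): Centre of the tray's inner floor, 4 above the bench; inner floor 112 x 112.
- guard (a joint): Angle of the guard in rad: 0 shut (lying level), grows as it opens, stop at 1.3. 45 degrees = 0.785. The guard is a clear pane in an aluminium frame, 150 long x 130 wide x 8 thick, about 0.4 kg, with a forked tongue reaching from its free edge round the post. A spring and its weight pull it shut: about 0.5 to 0.8 N m, 4 to 7 N at the knob. Hinged along the tester's y axis; the free edge, towards the tester's -x, rises.
- guard_hinge (a point): Middle of the hinge line, at tester x = 70, y = 0, 68 above the bench; the line runs along the tester's y.
- guard_knob (a point): Black knob fixed on the guard: a disc standing on edge, diameter 28, 16 thick along the tester's y (its flat faces look to +-y of the tester), on a thin stem of diameter 10. This point is the disc's centre: 115 from the hinge line towards the free edge and 44 above the guard's underside (36 above its top face), so it stands at tester x = -45, 112 above the bench when shut. Fingers on its two flat faces let the guard pivot between them while the gripper keeps pointing down.
- jar: Bystander: amber screw jar, diameter 60, 75 tall, loose. Origin at the centre of its underside.
- disc: Bystander: plain steel disc weight without a neck, diameter 48, 20 thick, loose. Origin at the centre of its underside.
- brush: Bystander: hand brush lying flat on the bench, loose, about 150 long. Origin at its middle.
Not all that is in view belongs to the job. What is meant by the tray is not blue or yellow, and is the larger of those in its own colour.

How it is judged:
By the outcome, as a careful person would: the job done as asked, in the order asked, and still so for the second after the job is handed in, while the arm keeps its last pose, push and grip.
It also fails if it takes over 56 s, if anything falls off the work surface, if the arm or the gripper's body presses on something with over 40 N, if the wrist force passes 120 N, or if a joint passes its speed limit or range.

## Working session

There is one attempt and no reset: what is moved stays moved. The work goes in short steps, Python scripts to look and compute and a shell command to move; the robot and the scene stay as the last step left them, time stands still between calls to the robot, and variables do not carry over. Pictures are saved under pics/ and viewed, about 8 in all and at most 12, crops included, and the job is handed in when it is done.

```bash
mkdir -p pics; ls; python3 - <<'E'
from station import ctrl
import cv2, numpy as np
o=ctrl.get_obs()
print({k:np.round(v,3).tolist() for k,v in o.items()})
for n in ("scene","top"):
    p=ctrl.get_image(n); cv2.imwrite(f"pics/{n}0.png",p["image"])
    print(n,np.round(p["camera_matrix"],1).tolist(),np.round(p["rvec"],3),np.round(p["tvec"],3))
    for t in ["tester","weight","tray","guard","guard_knob","jar","disc","brush"]:
        print(t,[(round(d["p"],2),np.round(d["box"]).astype(int).tolist()) for d in ctrl.boxes_of(t,p)[:4]])
a=[cv2.imread(f"pics/{n}0.png") for n in ("scene","top")]
cv2.imwrite("pics/both0.png",cv2.resize(np.vstack(a),(400,600)) if 0 else np.vstack([cv2.resize(i,(400,300)) for i in a]))
E
```

```text
pics
{'t': 0.0, 'q': [-1.369, 0.053, 1.614, 0.0, 1.476, -0.119], 'dq': [0.0, -0.0, -0.001, 0.001, -0.0, -0.001], 'effort': [0.002, -39.367, -37.018, 0.0, 0.007, -0.0], 'tool_pos': [0.197, -0.593, 0.23], 'tool_rot': [-3.099, -0.501, 0.0], 'contact_force': [0.339, 0.298, 0.48], 'wrist_torque': [0.028, -0.05, 0.003], 'opening': 0.085}
scene [[380.2, 0.0, 262.2], [0.0, 380.2, 190.9], [0.0, 0.0, 1.0]] [ 1.459  2.139 -0.852] [ 0.084 -0.278  1.583]
tester [(0.95, [217, 230, 101, 97])]
weight [(0.7, [227, 219, 61, 50]), (0.52, [245, 189, 19, 19])]
tray [(0.93, [347, 188, 31, 23]), (0.73, [415, 240, 50, 40]), (0.73, [379, 287, 33, 35]), (0.7, [341, 231, 45, 29])]
guard [(0.78, [227, 218, 60, 49])]
guard_knob [(0.97, [228, 218, 61, 53])]
jar [(0.77, [140, 181, 21, 24])]
disc [(0.58, [316, 286, 20, 19])]
brush [(0.85, [109, 213, 31, 34])]
top [[363.5, 0.0, 251.9], [0.0, 363.5, 192.5], [0.0, 0.0, 1.0]] [ 2.194 -2.181  0.028] [0.102 0.471 1.144]
tester [(0.76, [284, 148, 69, 110])]
weight [(0.67, [272, 186, 20, 20])]
tray [(0.74, [174, 196, 44, 46]), (0.63, [182, 256, 38, 39]), (0.63, [131, 147, 29, 31]), (0.59, [108, 210, 49, 49])]
guard [(0.9, [282, 160, 54, 73])]
guard_knob [(0.77, [282, 152, 53, 56])]
jar [(0.7, [394, 173, 25, 18]), (0.5, [281, 160, 52, 75])]
disc [(0.6, [178, 128, 18, 15])]
brush [(0.81, [404, 133, 17, 46])]
```

View pics/top0.png

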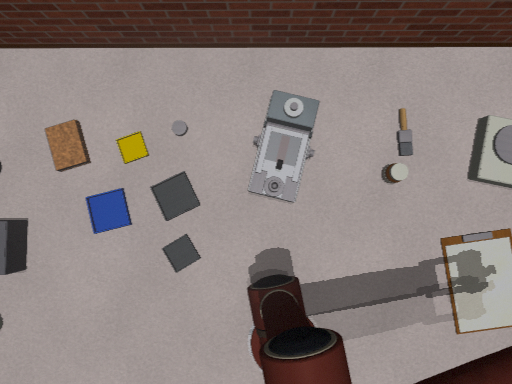

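View pics/scene0.png

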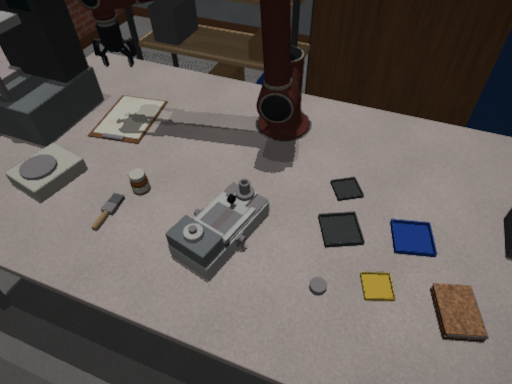

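The top view shows the tester at (284,148), with the weight at (274,186), the knob at (279,163), and the jar and brush to the right. There are four trays: dark (175,196), smaller dark (182,253), blue (109,210) and yellow (132,147). The larger dark one at (175,196) fits "not blue or yellow, larger of its own colour". I'll confirm that in a crop and measure.

```bash
cat > h.py <<'E'
from station import ctrl
import cv2, numpy as np
def ray(p,uv):
    R=cv2.Rodrigues(p["rvec"])[0]; K=p["camera_matrix"]
    d=R.T@np.linalg.inv(K)@np.array([uv[0],uv[1],1.]); c=-R.T@np.ravel(p["tvec"]); return c,d
def atz(p,uv,z):
    c,d=ray(p,uv); return c+d*(z-c[2])/d[2]
def proj(p,X):
    return cv2.projectPoints(np.float64(X).reshape(-1,1,3),np.float64(p["rvec"]),np.float64(p["tvec"]),np.float64(p["camera_matrix"]),None)[0].reshape(-1,2)
E
python3 - <<'E'
from h import *
p=ctrl.get_image("top")
c=p["image"][80:280,145:345]
cv2.imwrite("pics/crop1.png",cv2.resize(c,(600,600),interpolation=cv2.INTER_CUBIC))
for n,uv,z in [("weight",(274,186),.13),("head",(293,107),.145),("knob",(279,163),.126),("tray",(175,196),.018),("small",(182,253),.018)]: print(n,atz(p,uv,z).round(3))
E
```

```text
weight [0.484 0.039 0.13 ]
head [ 0.708 -0.014  0.145]
knob [0.55  0.025 0.126]
tray [0.458 0.348 0.018]
small [0.278 0.323 0.018]
```

View pics/crop1.png

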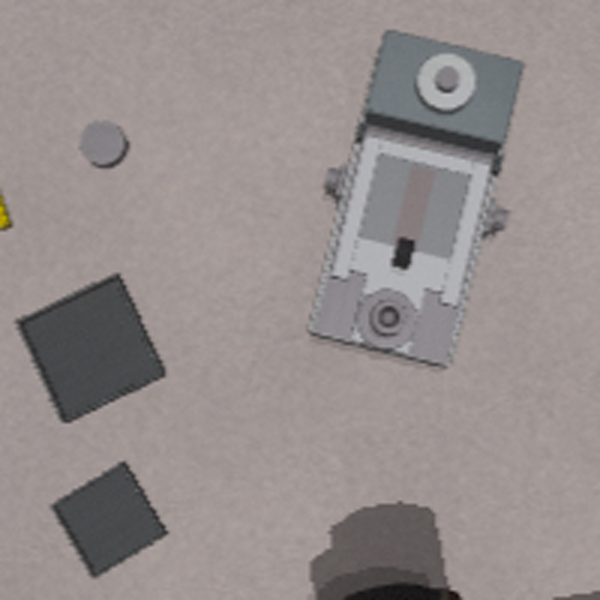

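The crop shows the larger dark tray, empty, with corners (18,320), (120,275), (165,375) and (67,421), and the clearly smaller dark one below it. The weight's bore is at (388,317) and the knob at (404,252). Next I'll fit the tester's yaw and position.

```bash
python3 - <<'E'
from h import *
from scipy.optimize import least_squares
p=ctrl.get_image("top")
f=lambda l:np.array(l)/3+np.array([145,80])-1/3
uv=f([(388,317),(404,250),(447,81),(310,332),(447,366),(387,30),(522,64)])
L=np.array([(-110,0,130),(-45,0,126),(122,0,145),(-140,75,65),(-140,-75,65),(165,75,115),(165,-75,115)])/1e3
use=[0,1,3,4,5,6]
def W(v):
    c,s=np.cos(v[2]),np.sin(v[2]); return np.c_[v[0]+c*L[:,0]-s*L[:,1],v[1]+s*L[:,0]+c*L[:,1],L[:,2]]
r=least_squares(lambda v:(proj(p,W(v))-uv)[use].ravel(),[.59,.01,-.24])
print(r.x.round(4),(proj(p,W(r.x))-uv).round(1).tolist()); w=W(r.x); print("weight",w[0],"knob",w[1], "weight direct",atz(p,uv[0],.13))
t=[atz(p,u,.018) for u in f([(18,320),(120,275),(165,375),(67,421)])]
print("tray",np.mean(t,0).round(4),[np.linalg.norm(t[i]-t[i-1]).round(3) for i in range(4)])
s=ctrl.get_image("scene"); print("scene proj weight top, knob, tray",proj(s,[w[0],w[1],np.mean(t,0)]).round(1))
R=cv2.Rodrigues(ctrl.get_obs()["tool_rot"])[0]; print(R.round(3))
yaw=r.x[2]
d=np.array([w[0][0],w[0][1],.3])-ctrl.get_obs()["tool_pos"]; print("tool shift to above weight",R.T@d)
E
```

```text
[ 0.5924  0.0131 -0.2393] [[-0.1, 0.0], [-0.1, 0.5], [0.1, -0.8], [-1.4, 0.0], [1.1, 0.7], [-2.3, -1.0], [2.7, -0.3]]
weight [0.48554098 0.03916294 0.13      ] knob [0.54868927 0.02375861 0.126     ] weight direct [0.48560892 0.03883798 0.13      ]
tray [0.459  0.3467 0.018 ] [np.float64(0.119), np.float64(0.118), np.float64(0.117), np.float64(0.114)]
scene proj weight top, knob, tray [[243.4 181.8]
 [230.3 195.5]
 [338.4 226.8]]
[[ 0.949  0.315  0.   ]
 [ 0.315 -0.949 -0.   ]
 [-0.     0.    -1.   ]]
tool shift to above weight [ 0.47311191 -0.50905225 -0.06869666]
```

```bash
python3 -m jog '[1,0.039,-0.042,-0.003,0,0,0, 1,0.039,-0.042,-0.003,0,0,0, 1,0.039,-0.042,-0.003,0,0,0, 1,0.039,-0.042,-0.003,0,0,0, 1,0.039,-0.042,-0.003,0,0,0, 1,0.039,-0.042,-0.003,0,0,0, 1,0.039,-0.042,-0.003,0,0,0, 1,0.039,-0.042,-0.003,0,0,0, 1,0.039,-0.042,-0.003,0,0,0, 1,0.039,-0.042,-0.003,0,0,0]' 40
python3 -m jog '[1,0.04,-0.042,0,0,0,0, 1,0.04,-0.042,0,0,0,0, 1,0,0,0,0,0,10.5, 1,0,0,0,0,10.5, 1,0,0,0,0,10.5, 1,0,0,0,0,0.6]'
cat >> h.py <<'E'
def rel(X):
    o=ctrl.get_obs(); R=cv2.Rodrigues(o["tool_rot"])[0]
    print("shift",(R.T@(np.array(X)-o["tool_pos"])).round(4),"pos",o["tool_pos"].round(4),"yaw",np.degrees(np.arctan2(R[1,0],R[0,0])).round(2),"z",R[:,2].round(3),"F",o["contact_force"].round(2),"open",o["opening"].round(4),"t",round(o["t"],2))
E
python3 -c "
from h import *
rel([.4855,.039,.095])"
```

```text
t: 2.3
tool_pos: [0.4353, -0.0697, 0.2618]
tool_rot: [3.101, 0.502, 0.002]
contact_force: [0.3, 0.1, -0.5]
opening: 0.0854$: bad value
Traceback (most recent call last):
  File "h.py", line 12, in rel
    print("shift",(R.T@(np.array(X)-o["tool_pos"])).round(4),"pos",o["tool_pos"].round(4),"yaw",np.degrees(np.arctan2(R[1,0],R[0,0])).round(2),"z",R[:,2].round(3),"F",o["contact_force"].round(2),"open",o["opening"].round(4),"t",round(o["t"],2))
                                                                                                                                                                                                          ^^^^^^^^^^^^^^^^^^
AttributeError: 'float' object has no attribute 'round'
```

```bash
sed -i 's/o\["opening"\].round(4)/round(float(o["opening"]),4)/' h.py
python3 -m jog '[1,0.04,-0.042,0,0,0,0, 1,0.04,-0.042,0,0,0,0, 1,0,0,0,0,0,10.5, 1,0,0,0,0,0,10.5, 1,0,0,0,0,0,10.5, 1,0,0,0,0,0,0.6]'
python3 - <<'E'
from h import *
rel([.4855,.039,.095])
for n in ("top","scene"):
    p=ctrl.get_image(n); cv2.imwrite(f"pics/{n}2.png",p["image"])
E
```

```text
t: 3.05
tool_pos: [0.4842, 0.0335, 0.2614]
tool_rot: [3.119, -0.373, 0.0]
contact_force: [0.9, 0.4, 0.1]
opening: 0.0857
shift [-0.     -0.0057  0.1664] pos [0.4842 0.0335 0.2614] yaw -13.62 z [ 0. -0. -1.] F [0.93 0.42 0.09] open 0.0857 t 3.05
```

```bash
python3 -m jog '[1,0,-0.0057,0.03,0,0,0, 1,0,0,0.04,0,0,0, 1,0,0,0.04,0,0,0, 1,0,0,0.03,0,0,0, 1,0,0,0.018,0,0,0, 1,0,0,0.01,0,0,0, 1,0,0,0,0,0,0]' 
python3 - <<'E'
from h import *
rel([.4855,.039,.093])
p=ctrl.get_image("scene"); c=p["image"][120:270,160:310]
cv2.imwrite("pics/s3.png",cv2.resize(c,(600,600),interpolation=cv2.INTER_CUBIC))
E
```

```text
t: 4.03
tool_pos: [0.4857, 0.0389, 0.0934]
tool_rot: [3.119, -0.375, -0.0]
contact_force: [-0.5, -0.2, -0.6]
opening: 0.0853
shift [-0.0002 -0.0001  0.0004] pos [0.4857 0.0389 0.0934] yaw -13.7 z [-0. -0. -1.] F [-0.54 -0.21 -0.63] open 0.0853 t 4.03
```

View pics/s3.png

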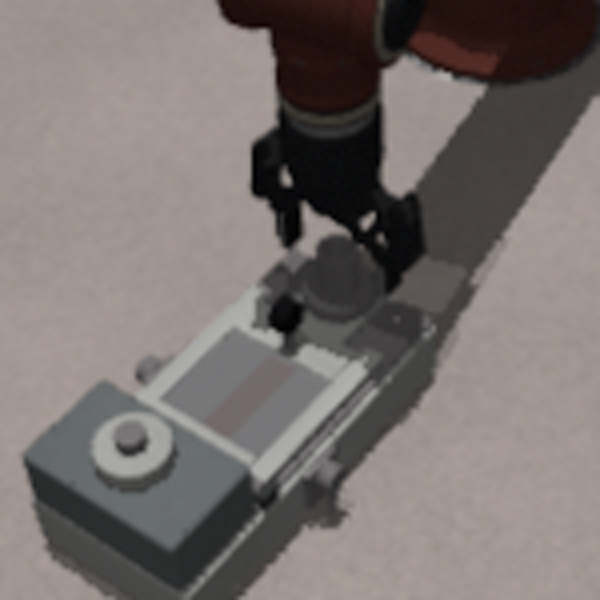

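The crop shows the fingers on either side of the neck, about (330,265) in the crop, level with it. The knob at (285,312) is clear. Next: close, then lift a little.

```bash
python3 -m jog '[0,0,0,0,0,0,0, 0,0,0,0,0,0,0, 0,0,0,0,0,0,0, 0,0,0,0,0,0,0, 0,0,0,0,0,0,0, 0,0,0,0,0,0,0, 0,0,0,0,0,0,0, 0,0,0,0,0,0,0]' 60
python3 -c "
from h import *
rel([.4855,.039,.093])"
python3 -m jog '[0,0,0,-0.005,0,0,0, 0,0,0,-0.01,0,0,0, 0,0,0,-0.015,0,0,0, 0,0,0,-0.015,0,0,0, 0,0,0,-0.015,0,0,0, 0,0,0,-0.015,0,0,0, 0,0,0,-0.01,0,0,0, 0,0,0,0,0,0,0]'
python3 - <<'E'
from h import *
rel([.459,.3467,.15])
p=ctrl.get_image("scene"); c=p["image"][120:270,160:310]
cv2.imwrite("pics/s4.png",cv2.resize(c,(600,600),interpolation=cv2.INTER_CUBIC))
E
```

```text
t: 5.08
tool_pos: [0.4858, 0.039, 0.0937]
tool_rot: [-3.119, 0.375, -0.001]
contact_force: [-0.5, 1.4, 5.8]
opening: 0.0332
shift [-0.0003  0.0001  0.0007] pos [0.4858 0.039  0.0937] yaw -13.72 z [ 0.001  0.    -1.   ] F [-0.47  1.4   5.83] open 0.0332 t 5.08
t: 6.08
tool_pos: [0.4862, 0.0389, 0.1796]
tool_rot: [-3.119, 0.375, -0.003]
contact_force: [0.0, 0.9, -4.2]
opening: 0.0331
shift [-0.0995 -0.2926  0.0295] pos [0.4862 0.0389 0.1796] yaw -13.72 z [ 0.002 -0.    -1.   ] F [ 0.02  0.85 -4.2 ] open 0.0331 t 6.08
```

View pics/s4.png

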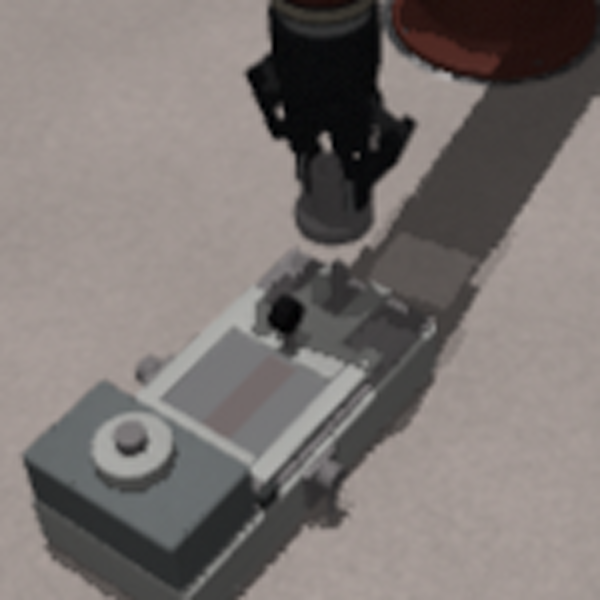

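The crop shows the weight hanging upright in the jaws at (335,200), clear of the post at (335,280), and the guard still shut. Next: carry it to the tray.

```bash
python3 -m jog '[0,-0.006,-0.018,0,0,0,0, 0,-0.0125,-0.036,0,0,0,0, 0,-0.0125,-0.036,0,0,0,0, 0,-0.0125,-0.036,0,0,0,0, 0,-0.0125,-0.036,0,0,0,0, 0,-0.0125,-0.036,0,0,0,0, 0,-0.0125,-0.036,0.005,0,0,0, 0,-0.0125,-0.036,0.01,0,0,0, 0,-0.006,-0.022,0.015,0,0,0, 0,0,0,0.015,0,0,0]'
python3 -m jog '[0,0,0,0.02,0,0,0, 0,0,0,0.02,0,0,0, 0,0,0,0.02,0,0,0, 0,0,0,0.02,0,0,0, 0,0,0,0.01,0,0,0, 0,0,0,0,0,0,0]'
python3 - <<'E'
from h import *
rel([.459,.3467,.0217])
p=ctrl.get_image("scene"); c=p["image"][130:260,275:405]
cv2.imwrite("pics/s5.png",cv2.resize(c,(520,520),interpolation=cv2.INTER_CUBIC))
E
```

```text
t: 7.38
tool_pos: [0.4573, 0.3472, 0.1317]
tool_rot: [3.119, -0.371, -0.002]
contact_force: [0.4, 0.2, -4.2]
opening: 0.0333
t: 8.12
tool_pos: [0.4576, 0.3458, 0.0422]
tool_rot: [3.118, -0.375, -0.002]
contact_force: [0.2, -0.6, -3.4]
opening: 0.0331
shift [ 0.0012 -0.0012  0.0205] pos [0.4576 0.3458 0.0422] yaw -13.72 z [-0.002 -0.001 -1.   ] F [ 0.16 -0.56 -3.41] open 0.0331 t 8.12
```

View pics/s5.png

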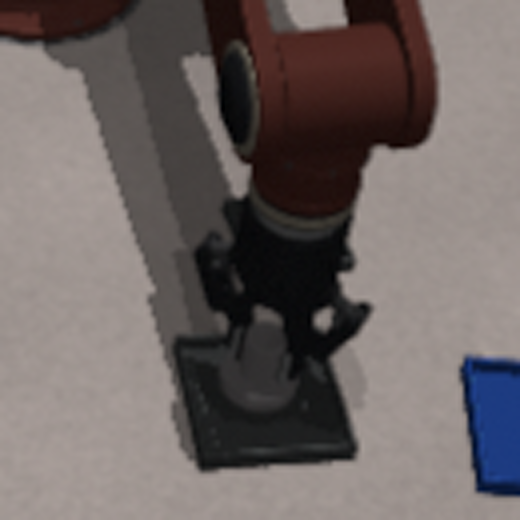

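The weight is over the middle of the large dark tray, flange at (262,390) in the crop, tray (180–355, 340–465). Next: lower gently until it touches.

```bash
python3 -m jog '[0,0,0,0.008,0,0,0, 0,0,0,0.006,0,0,0, 0,0,0,0.003,0,0,0, 0,0,0,0.001,0,0,0, 0,0,0,0,0,0,0]'
python3 -m jog '[0,0,0,0.001,0,0,0, 0,0,0,0.001,0,0,0, 0,0,0,0,0,0,0]'
```

```text
t: 8.8
tool_pos: [0.4582, 0.3462, 0.0254]
tool_rot: [-3.119, 0.375, -0.0]
contact_force: [0.5, 0.2, -4.3]
opening: 0.0331
t: 9.18
tool_pos: [0.4584, 0.3463, 0.0238]
tool_rot: [-3.119, 0.375, -0.001]
contact_force: [0.5, -1.5, -2.2]
opening: 0.0332
```

```bash
python3 -m jog '[0,0,0,0.001,0,0,0, 0,0,0,0.001,0,0,0, 0,0,0,0,0,0,0]'
python3 -m jog '[0,0,0,0.001,0,0,0, 0,0,0,0,0,0,0]'
```

```text
t: 9.55
tool_pos: [0.4586, 0.3463, 0.0236]
tool_rot: [3.119, -0.375, -0.0]
contact_force: [-4.9, -4.5, 10.4]
opening: 0.0329
t: 9.8
tool_pos: [0.4586, 0.3463, 0.0236]
tool_rot: [3.118, -0.375, -0.001]
contact_force: [-8.8, -6.6, 16.5]
opening: 0.0333
```

It's resting on the floor. I'll ease the push by 2 mm, open and rise.

```bash
python3 -m jog '[0,0,0,-0.002,0,0,0, 0,0,0,0,0,0,0, 0.5,0,0,0,0,0,0, 0.7,0,0,0,0,0,0, 1,0,0,0,0,0,0, 1,0,0,0,0,0,0, 1,0,0,0,0,0,0]'
python3 -m jog '[1,0,0,-0.01,0,0,0, 1,0,0,-0.03,0,0,0, 1,0,0,-0.04,0,0,0, 1,0,0,-0.05,0,0,0, 1,0,0,-0.05,0,0,0, 1,0,0,-0.05,0,0,0, 1,0,0,0,0,0,0]'
python3 - <<'E'
from h import *
rel([.5487,.0238,.25])
p=ctrl.get_image("scene"); c=p["image"][130:260,275:405]
t=ctrl.get_image("top"); d=t["image"][80:280,145:345]
cv2.imwrite("pics/s6.png",np.hstack([cv2.resize(i,(400,400),interpolation=cv2.INTER_CUBIC) for i in (c,d)]))
E
```

```text
t: 10.68
tool_pos: [0.4581, 0.3462, 0.0222]
tool_rot: [3.119, -0.375, -0.0]
contact_force: [0.6, 0.7, 1.2]
opening: 0.0852
t: 11.55
tool_pos: [0.4605, 0.3476, 0.2597]
tool_rot: [-3.112, 0.374, -0.015]
contact_force: [-0.7, 0.5, 0.2]
opening: 0.0853
shift [0.1624 0.2937 0.0087] pos [0.4605 0.3476 0.2597] yaw -13.72 z [ 0.01   0.006 -1.   ] F [-0.68  0.54  0.23] open 0.0853 t 11.55
```

View pics/s6.png

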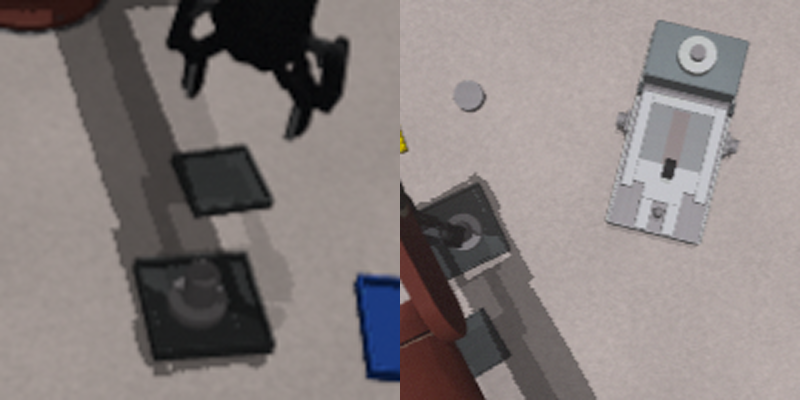

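The weight stands upright in the tray at (197,290) in the left half, with the guard shut and the knob at (668,168) in the right half, where the fit puts it. Next: go over the knob.

```bash
python3 -m jog '[1,0.0205,0.0365,0,0,0,0, 1,0.0205,0.0365,0,0,0,0, 1,0.0205,0.0365,0,0,0,0, 1,0.0205,0.0365,0,0,0,0, 1,0.0205,0.0365,0,0,0,0, 1,0.0205,0.0365,0,0,0,0, 1,0.0205,0.0365,0,0,0,0, 1,0.0205,0.0365,0,0,0,0, 1,0,0,0.03,0,0,0, 1,0,0,0.03,0,0,0]'
python3 -m jog '[1,0,0,0.02,0,0,0, 1,0,0,0,0,0,0]'
python3 - <<'E'
from h import *
rel([.5487,.0238,.091])
a=np.radians(np.linspace(0,45,10)); a0=np.arctan2(44,115); r=np.hypot(44,115)
print(np.c_[np.diff(-r*np.cos(a+a0)),-np.diff(r*np.sin(a+a0))].round(1).tolist())
E
```

```text
t: 12.9
tool_pos: [0.5472, 0.0229, 0.1896]
tool_rot: [-3.119, 0.378, 0.005]
contact_force: [0.3, -0.5, -0.5]
opening: 0.0857
t: 13.15
tool_pos: [0.5463, 0.0239, 0.1691]
tool_rot: [3.119, -0.375, -0.009]
contact_force: [-0.4, 0.2, 0.4]
opening: 0.0854
shift [ 0.0028 -0.0005  0.0781] pos [0.5463 0.0239 0.1691] yaw -13.71 z [-0.006  0.001 -1.   ] F [-0.45  0.16  0.41] open 0.0854 t 13.15
[[4.3, -9.9], [5.1, -9.4], [5.9, -9.0], [6.7, -8.4], [7.4, -7.8], [8.0, -7.1], [8.6, -6.4], [9.2, -5.6], [9.6, -4.8]]
```

```bash
python3 -m jog '[1,0.001,0,0.03,0,0,0, 1,0,0,0.025,0,0,0, 1,0,0,0.015,0,0,0, 1,0,0,0.008,0,0,0, 1,0,0,0,0,0,0, 1,0,0,0,0,0,0]'
python3 - <<'E'
from h import *
rel([.5487,.0238,.091])
p=ctrl.get_image("scene"); c=p["image"][140:270,160:290]
cv2.imwrite("pics/s7.png",cv2.resize(c,(600,600),interpolation=cv2.INTER_CUBIC))
E
```

```text
t: 13.9
tool_pos: [0.55, 0.0233, 0.0955]
tool_rot: [-3.119, 0.375, -0.003]
contact_force: [-0.9, 0.4, -0.1]
opening: 0.0855
shift [-0.0014 -0.0001  0.0045] pos [0.55   0.0233 0.0955] yaw -13.71 z [ 0.002 -0.    -1.   ] F [-0.92  0.36 -0.14] open 0.0855 t 13.9
```

View pics/s7.png

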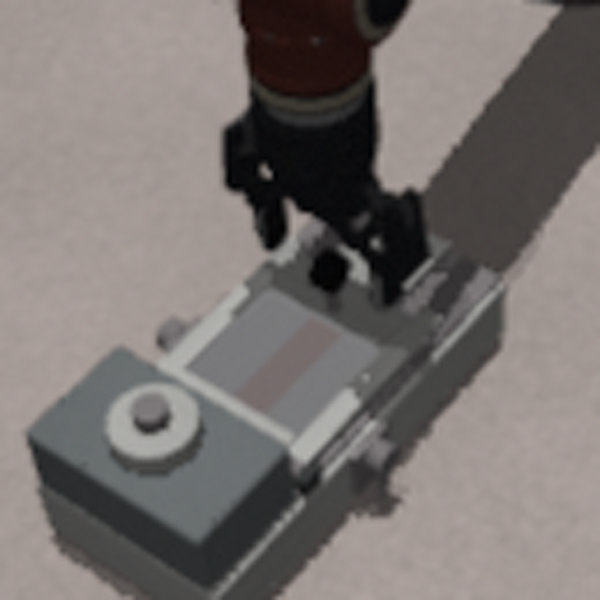

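The knob at (330,270) stands between the fingers. I'll lower the last few mm and grip.

```bash
python3 -m jog '[1,-0.001,0,0.004,0,0,0, 0,0,0,0,0,0,0, 0,0,0,0,0,0,0, 0,0,0,0,0,0,0, 0,0,0,0,0,0,0, 0,0,0,0,0,0,0, 0,0,0,0,0,0,0, 0,0,0,0,0,0,0, 0,0,0,0,0,0,0, 0,0,0,0,0,0,0]' 50
python3 -m jog '[0,0.0043,0,-0.0099,0,0,0, 0,0.0051,0,-0.0094,0,0,0, 0,0.0059,0,-0.009,0,0,0, 0,0,0,0,0,0,0]'
python3 -c "
from h import *
rel([.5487,.0238,.091])"
```

```text
t: 15.2
tool_pos: [0.5485, 0.0246, 0.0905]
tool_rot: [-3.117, 0.374, -0.001]
contact_force: [0.4, 4.2, 0.6]
opening: 0.0154
t: 15.7
tool_pos: [0.5606, 0.0217, 0.1161]
tool_rot: [-3.117, 0.374, 0.012]
contact_force: [-2.6, 6.4, -4.1]
opening: 0.0154
shift [-0.0118  0.0008  0.0252] pos [0.5606 0.0217 0.1161] yaw -13.68 z [-0.007  0.004 -1.   ] F [-2.64  6.41 -4.13] open 0.0154 t 15.7
```

```bash
python3 -m jog '[0,0.0067,0,-0.0084,0,0,0, 0,0.0074,0,-0.0078,0,0,0, 0,0.008,0,-0.0071,0,0,0, 0,0.0086,0,-0.0064,0,0,0, 0,0.0092,0,-0.0056,0,0,0, 0,0.0096,0,-0.0048,0,0,0, 0,0,0,0,0,0,0, 0,0,0,0,0,0,0]'
python3 - <<'E'
from h import *
rel([.5487,.0238,.091])
o=ctrl.get_obs(); v=np.array([.5924,.0131]); y=-.2393
ex=np.array([np.cos(y),np.sin(y)])
R=cv2.Rodrigues(o["tool_rot"])[0]; g=o["tool_pos"]-R[:,2]*.021
x=(g[:2]-v)@ex-.07; z=g[2]-.068
print("r",np.hypot(x,z),"angle",np.degrees(np.arctan2(z,-x)-np.arctan2(44,115)))
p=ctrl.get_image("scene"); c=p["image"][120:270,150:300]
t=ctrl.get_image("top"); d=t["image"][80:230,215:365]
cv2.imwrite("pics/s8.png",np.hstack([cv2.resize(i,(400,400),interpolation=cv2.INTER_CUBIC) for i in (c,d)]))
E
```

```text
t: 16.7
tool_pos: [0.6085, 0.0102, 0.157]
tool_rot: [-3.116, 0.373, 0.013]
contact_force: [-5.8, 6.6, 1.3]
opening: 0.0154
shift [-0.0608  0.001   0.0666] pos [0.6085 0.0102 0.157 ] yaw -13.66 z [-0.008  0.004 -1.   ] F [-5.79  6.62  1.31] open 0.0154 t 16.7
r 0.12234780012660967 angle 43.144636651738224
```

View pics/s8.png

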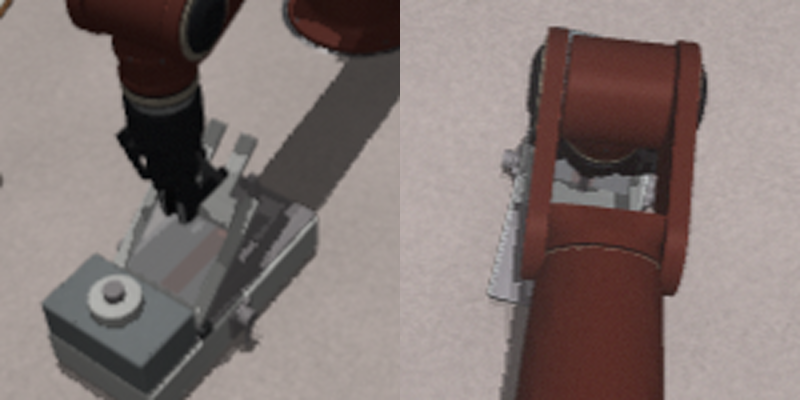

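Guard open in the grip, with the tongue prongs up at (218,122) and (248,140) in the left half. Kinematics say 43.1°, so I'll add about 1.9° and check with the guard outline projected into the image.

```bash
python3 -m jog '[0,0.0038,0,-0.0018,0,0,0, 0,0,0,0,0,0,0, 0,0,0,0,0,0,0, 0,0,0,0,0,0,0]'
python3 - <<'E'
from h import *
o=ctrl.get_obs(); v=np.array([.5924,.0131]); y=-.2393
ex=np.array([np.cos(y),np.sin(y)]); ey=np.array([-ex[1],ex[0]])
R=cv2.Rodrigues(o["tool_rot"])[0]; g=o["tool_pos"]-R[:,2]*.021
x=(g[:2]-v)@ex-.07; z=g[2]-.068
print(o["tool_pos"],o["contact_force"].round(1),"r",np.hypot(x,z),"angle",np.degrees(np.arctan2(z,-x)-np.arctan2(44,115)))
d=o["tool_pos"]-np.array([.5485,.0246,.0905]); print("rel angle",np.degrees(2*np.arcsin(np.hypot(d[:2]@ex,d[2])/2/.1231)))
p=ctrl.get_image("scene"); s=4
im=cv2.resize(p["image"][120:270,150:300],(600,600),interpolation=cv2.INTER_CUBIC)
for A,col in ((40,(255,0,0)),(45,(0,255,0)),(50,(0,0,255))):
    a=np.radians(A); P=[]
    for sx,sy in ((0,.065),(.15,.065),(.15,-.065),(0,-.065)):
        hx=.07-sx*np.cos(a)+.008*np.sin(a); hz=.068+sx*np.sin(a)+.008*np.cos(a)
        P.append([*(v+ex*hx+ey*sy),hz])
    q=((proj(p,P)-[150,120])*s).round().astype(int); cv2.polylines(im,[q.reshape(-1,1,2)],True,col,1)
cv2.imwrite("pics/s9.png",im)
E
```

```text
t: 17.3
tool_pos: [0.6115, 0.0095, 0.1585]
tool_rot: [-3.116, 0.373, 0.015]
contact_force: [-6.5, 7.4, 0.2]
opening: 0.015
[0.61154766 0.00946716 0.15845236] [-6.5  7.4  0.2] r 0.12228607746152832 angle 44.76194141930791
rel angle 44.851951060927824
```

View pics/s9.png

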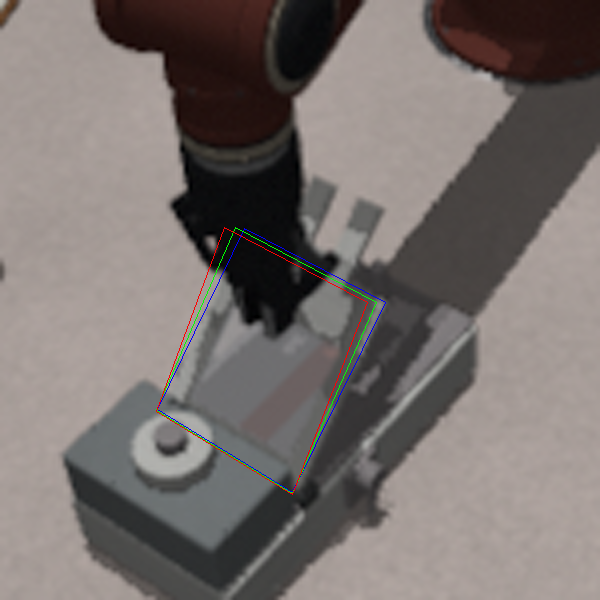

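The outlines for 40, 45 and 50° all lie along the visible frame, so the picture is consistent with 45° but can't pin it down further. Kinematics give 44.8°, and the grip is firm at 15 mm opening. One last steadiness check, then I'll hand it in.

```bash
python3 -m jog '[0,0.0004,0,-0.0002,0,0,0, 0,0,0,0,0,0,0, 0,0,0,0,0,0,0]'
python3 -c "
from h import *
p=ctrl.get_image('scene')
for n in ('weight','jar','disc','brush'): print(n,[(round(b['p'],2),np.round(b['box']).tolist()) for b in ctrl.boxes_of(n,p)[:3]])
print(ctrl.finish_job())"
```

```text
t: 17.73
tool_pos: [0.6117, 0.0095, 0.1585]
tool_rot: [-3.116, 0.373, 0.017]
contact_force: [-8.1, 6.1, 0.1]
opening: 0.0153
weight [(0.53, [340.0, 226.0, 17.0, 22.0]), (0.23, [341.0, 230.0, 43.0, 35.0])]
jar [(0.6, [140.0, 180.0, 24.0, 24.0])]
disc [(0.72, [319.0, 286.0, 16.0, 20.0]), (0.22, [140.0, 182.0, 22.0, 25.0])]
brush [(0.83, [108.0, 212.0, 31.0, 40.0])]
the job is handed in; nothing more can be done
None
```

I lifted the weight off its post with the guard still shut and set it down upright in the larger dark tray. Then I took the guard by its knob, raised it to about 45° and handed the job in at about 18 s while still holding it.

- **Guard angle:** the arm's position gave 44.8° from both the hinge geometry and the distance moved since gripping. The camera overlay fits 45°, but the 40° and 50° outlines fit nearly as well, so it does not confirm the angle closely.
- **Grip:** steady at about 15 mm opening. About 10 N acts on the tool from outside, including 6–7 N sideways.
- **Weight in the tray:** the picture after release showed it upright, and the last detection still placed it there. I pressed it onto the tray floor with about 20 N for a moment before easing off and letting go.
- **Jar, disc and brush:** all detected within a few pixels of where they started.

No check failed. The hand-in reports no verdict.

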